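# Suck the lacquer panel down, slide the stencil to its notch and hold it

### The arm

A 6-joint arm with a two-finger parallel gripper is mounted at the origin on the work surface. World frame = base frame: x ahead of the robot, y to its left, z up, the work surface at z = 0. Lengths are in m, angles in rad, forces in N, time in s.
With the tool pointing down it reaches from about 0.375 to 0.975 m from the base axis. Payload 3.8 kg.
Tool frame: the origin (TCP) lies midway between the tips of the shut fingers; the grasp point (between the pads) lies 19 mm behind it; z points along the fingers, y is the line along which they close (so a half turn about z gives the same grasp; the last joint's range is limited). The gripper opens to 85 mm and grips with 20 to 120 N. Pads are 22 mm wide; open, the fingers measure 114 mm over their backs; the gripper's body (76 mm by 85 mm) begins 54 mm behind the grasp point. The pads swing forward as they close: fully open they stand 13 mm farther back than shut.
Start: joints at [1.183, 0.264, 1.604, -0, 1.274, -0.037], TCP at [0.232, 0.634, 0.231] pointing down, gripper open.
Joint ranges: [-2.63, 2.63], [-0.94, 2.18], [0.31, 2.57], [-1.31, 4.45], [0, 2.66], [-2.55, 2.55]. Speed limits (rad/s): [2.57, 2.57, 3.14, 3.14, 3.14, 3.14].

### API

Orientations are given as a rotation vector (axis times angle).
In Python, from workcell import bot, imaging gives the robot as it stands.
- The arm moves only by the tool step_arm, never from a script. Its argument "series" is a list of rows, each an object of numbers: "grip": the closure, from -1 (fully open) to 1 (shut); "x", "y", "z": the shift along the tool's x, y, z normalised to -1 to 1, where 1 is 500 mm; "ax", "ay", "az": the turn, a rotation vector about the tool's x, y, z normalised to -1 to 1, where 1 is 30 degrees. A call has 1 to 12 rows; each row is the pose to reach, as a shift and turn from the pose commanded when the call began, along the tool's axes at that moment; what a row does not reach only later rows make up. A row lasts 1/10 s, in which the tool goes at most 50 mm and 8.59 degrees, less where a joint would pass 70% of its speed; a pose out of reach is approached as far as the arm can. A call with a number of a shift or a turn outside -1 to 1 is refused whole. A call with a gripper value outside its range is refused whole. The fingers move at their own pace and stop on an object; "force" is the grip in N (left out, the last holds). Time passes only in rows, so rows that repeat a pose let the fingers close. It gives the time, the measured TCP pose, the force, the opening and the grip force at its end, in the units of the state.
- bot.read_state(): the state, without advancing time (a new reading comes with each control period).
- imaging.read_camera(name): name is "side" or "top" or "wrist"; returns a dict with "img" (384x512x3 uint8, red, green, blue), "fx", "fy", "cx", "cy" (pixels), "R" (3x3) and "t" (3): a world point X has camera coordinates R X + t. Camera axes: x right, y down, z forward; pixel columns grow to the right and rows downward; lengths in m; the calibration is good to about 2 mm. A picture is of the moment at which its call begins. There is no depth.
- bot.finish_job(): hands the job in; it is judged then, once.
The state is a dict: "time": time; "q": joint angles; "joint_vel": joint speeds; "joint_torque": joint torques, N m; "tool_pos": TCP position; "tcp_rot": TCP orientation; "wrist_force": force on the tool from outside, world axes, zero at the start; "torque": the same for the moment, N m; "width": opening from 0.0 (shut) to 1.0 (fully open); "grip_force": force on a finger pad.
Only numpy, scipy, OpenCV 4.12 (cv2) and the standard library are available. Lean on these libraries where they do the work, as an engineer would, in place of code of your own. Each camera call takes 0.05 s, during which the arm holds its last target. There are 200 camera calls.

### The job

Work the red pump lever through full strokes, right down and right back up each time, until the vacuum gauge's needle stands in the green and the lacquer panel is sucked fast, and let the lever come up. Then take the stencil slide by its black knob and run it along the rail, past any other click, until it clicks into the notch over the one figure that is only drawn in yellow outline, and keep hold of the knob there: finish while still holding it in the notch, ready for the eggshell to be laid. Leave the bottles, tools and dishes around it where they are.

Things in the scene. Friction and masses are not known exactly. Their poses are not given: they have to be found in the camera images.
- vacuum_bed: Bolted-down vacuum fixture on a grey base plate, 12 mm thick, x -150 to 150 mm, y -252 to 312 mm from its origin on the table; x away from the robot, y along the rail (robot's left), z up. Black panel 200 x 300 mm, centre x 40, y 0, top 48 mm up, on an aluminium bed (x -70 to 150, y -160 to 160). Rail along y at x -110. Pump lever at y 240; gauge, 72 mm across, glass top 74 mm up, at x 115, y 240.
- pump_lever (a joint): Red-padded sprung hand lever of the vacuum pump, rad: 0 = fully up (where its spring returns it), 0.50 = pressed right down on its stop. Pressing the pad down takes 4 to 6 N at the top and about 11 N at the bottom.
- lever_pad (a point): Middle of the top face of the red pad (62 mm long, 32 mm wide, 14 mm thick) at the lever's end. Lever up: about 146 mm above the table, the pad sloping 26 degrees, its free end (-x of the bed) higher. It swings down about lever_hinge on a 125 mm radius; fully pressed it is about 86 mm above the table, nearly level, 15 mm closer to the bed's -x.
- lever_hinge (a point): Hinge axis of the pump lever (along the bed's y), 85 mm above the table.
- gauge (a joint): Red gauge needle, rad clockwise from above from the empty mark: white dial to 2.8, green sector 2.8 to 4.3. Only the pump moves it, under glass. Each full lever stroke (right up to right down) adds 0.8, the first 0.25 to 1.1; one begun or ended well short of its stop adds nothing. It drops back by up to 0.2 as the lever rises, then stays; starts between 0 and 1.3; stops rising at about 4.1.
- stencil_slide: Stencil slide: aluminium saddle with black knob, steel bracket and brass stencil plate (78 x 140 mm); origin on the table below the saddle, axes as the bed's.
- slide_travel (a joint): Stencil slide on the rail, m along the bed's y: starts parked between 0 and 0.03, far stop 0.30. A spring ball drops into a notch of the rail over each of the three figures (0.110, 0.185, 0.260). Elsewhere it slides with 1 to 2 N of friction and stays put; a notch draws it in from about 3 mm either side and takes some 6 to 10 N along the rail to leave.
- slide_knob (a point): Black upright round knob on top of the slide, by which it is moved: 26 mm diameter; the point is its foot on its axis (56 mm above the table), top 104 mm above the table. The slide's saddle below it is 46 mm (x) by 60 mm (y), its top 56 mm above the table; a flat bracket leads from it, top 61 mm above the table, towards +x of the bed.
- stencil_window (a point): Middle of the window of the brass stencil plate carried by the slide, 52 mm above the table. It lies 152 mm from the knob's axis along the bed's +x. In a notch it stands straight above the middle of that figure.
- figure_bare: The robed figure on the black panel that is only drawn in thin yellow outline, without white inlay: 104 mm (bed's x) by 36 mm (y); origin in its middle on the panel's face; axes parallel to the bed's. Any of the three places along the panel.
- figure_done1: A figure already filled with white eggshell inlay, 106 x 34 mm; origin in its middle.
- figure_done2: The other figure already filled with white eggshell inlay.
- glue_bottle: Bystander, loose: white squeeze bottle, 42 mm across, 105 mm tall; origin at the centre of its underside.
- shell_dish: Bystander, loose: blue ceramic dish for eggshell, 100 mm across, 32 mm high; origin at the centre of its underside.
- brush: Bystander, loose: paint brush, 205 mm long, lying; origin near mid length on the underside.
- palette_knife: Bystander, loose: palette knife with dark wooden handle, 200 mm long, lying; origin near mid length on the underside.
- lacquer_tin: Bystander, loose: yellow-labelled steel tin, 100 mm across, 110 mm tall; origin at the centre of its underside.
- brush_jar: Bystander, loose: green glass jar of brushes, 72 mm across, 210 mm tall; origin at the centre of its underside.
- tape_roll: Bystander, loose: yellow roll of tape lying flat, 90 mm across, 24 mm high; origin at the centre of its underside.

How it is judged:
On the way, in this order (a step that is already met when the one before it is completed fails the run):
1. the panel is sucked fast: the needle is in the green and the lever is back up (value of joint gauge above 2.8 rad and value of joint pump_lever below 0.08 rad), for 0.2 s.
2. the stencil is in the notch over the outlined figure, held by the knob (y of stencil_window in the frame of figure_bare between -0.003 and 0.003 m and contact force between the fingers and stencil_slide above 2 N), for 0.3 s.
At the end, for the whole second after the job is handed in: The needle is in the green (above 2.8 rad), the lever is up (below 0.08 rad), the stencil window stands within 3 mm along the rail of the middle of the yellow-outlined figure, at rest, and the fingers hold the knob with more than 2 N (all of step 1 and all of step 2 and velocity of joint slide_travel between -0.01 and 0.01 m/s); the arm keeps its last pose, push and grip.
It fails at once if a bottle, tool, dish, tin, jar or roll around the fixture is shifted by more than 30 mm (distance of any of glue_bottle, shell_dish, brush, palette_knife, lacquer_tin, brush_jar, tape_roll from where it was at the start of the episode above 0.03 m).
It also fails if it takes over 64 s, if anything falls off the work surface, if the arm or the gripper's body presses on something with over 40 N, if the wrist force passes 120 N, or if a joint passes its speed limit or range.

## Working session

There is one attempt and no reset: what is moved stays moved. The work goes in short steps, Python scripts to look and compute and a tool call to move; the robot and the scene stay as the last step left them, time stands still between calls to the robot, and variables do not carry over. Pictures are saved under pics/ and viewed, at most 12 in all, crops included, and the job is handed in when it is done.

Besides the shell and the picture viewer there is one more tool, called after "Emit:" as name(argument=value, ...), one argument or row to a line, values as JSON. step_arm: Moves the arm, as the interface text tells. Scaled input: -1 to 1 covers 500 mm each way for a shift and 30 degrees each way for a turn. Its arguments: {"type":"object","properties":{"series":{"type":"array","items":{"type":"object","properties":{"grip":{"type":"number"},"x":{"type":"number","minimum":-1,"maximum":1},"y":{"type":"number","minimum":-1,"maximum":1},"z":{"type":"number","minimum":-1,"maximum":1},"ax":{"type":"number","minimum":-1,"maximum":1},"ay":{"type":"number","minimum":-1,"maximum":1},"az":{"type":"number","minimum":-1,"maximum":1}}}},"force":{"type":"number"}},"required":["series"]}

```bash
mkdir -p pics
python3 - <<'E'
from workcell import bot, imaging
import cv2,numpy as np,pickle
d={}
for n in ("top","side"):
    c=imaging.read_camera(n); d[n]=c
    cv2.imwrite(f"pics/{n}0.png",c["img"][:,:,::-1])
    print(n,c["fx"],c["cx"],c["cy"],c["R"].round(3).tolist(),c["t"].round(3))
pickle.dump(d,open("c0.pkl","wb"))
s=bot.read_state();print(s)
E
```

```text
top 489.299950644873 254.82067272721332 195.2148847561268 [[-0.022, -1.0, -0.022], [-0.995, 0.024, -0.098], [0.098, 0.02, -0.995]] [0.003 0.536 1.468]
side 372.2729407449838 246.84502301485583 185.81160606434958 [[-0.982, -0.19, -0.009], [-0.14, 0.754, -0.642], [0.128, -0.629, -0.767]] [0.543 0.185 1.076]
{'time': 0.1, 'q': array([ 1.18308420e+00,  2.64750541e-01,  1.60523709e+00, -7.60268373e-06,
        1.27372047e+00, -3.69223557e-02]), 'joint_vel': array([-0.00036265, -0.00122643, -0.00182302,  0.00066795,  0.00162683,
       -0.00015924]), 'joint_torque': array([ 1.17581338e-03, -5.16711581e+01, -3.68588483e+01,  8.96459483e-05,
        6.30605151e-03, -2.07831226e-05]), 'tool_pos': array([0.23172248, 0.63326855, 0.23003771]), 'tcp_rot': array([-0.54811813, -3.09296044,  0.00325027]), 'wrist_force': array([ 0.37363276,  0.21678194, -0.31997428]), 'torque': array([-0.01478263,  0.0198182 ,  0.03225515]), 'grip_force': 0.0, 'width': 1.0028872822869852}
```

View pics/top0.png

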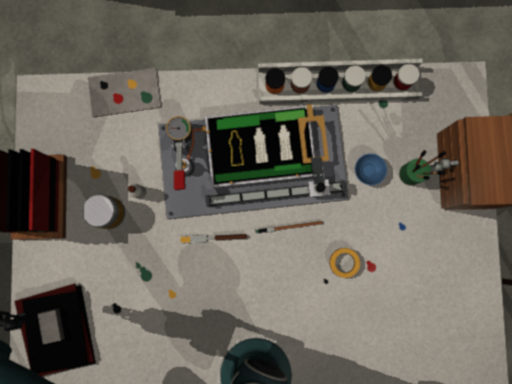

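View pics/side0.png

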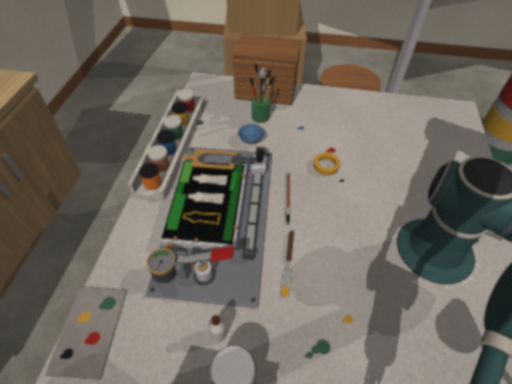

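The top view shows the bed, turned slightly. The yellow outline figure is leftmost at (236,148), which is the +y end, so the target is the 0.260 notch. The red pad is at (180,180), the knob at about (320,187) and the gauge at (178,128). The side view agrees.

```bash
cat > h.py <<'E'
import numpy as np,cv2
def ray(c,u,v,z):
    d=c["R"].T@np.array([(u-c["cx"])/c["fx"],(v-c["cy"])/c["fy"],1.]); o=-c["R"].T@c["t"]
    return o+d*(z-o[2])/d[2]
def blobs(c,lo,hi,box,amin=15):
    u0,v0,u1,v1=box
    m=cv2.inRange(cv2.cvtColor(c["img"],cv2.COLOR_RGB2HSV),lo,hi)
    k=np.zeros_like(m);k[v0:v1,u0:u1]=m[v0:v1,u0:u1]
    n,l,s,ce=cv2.connectedComponentsWithStats(k)
    return [(s[i].tolist(),ce[i].round(1)) for i in range(1,n) if s[i,4]>=amin]
E
python3 - <<'E'
import pickle;from h import *
d=pickle.load(open("c0.pkl","rb"));c=d["top"]
def show(n,b,z):
    for s,ce in b: print(n,s,ce,ray(c,*ce,z).round(4), "bboxmid",ray(c,s[0]+s[2]/2-.5,s[1]+s[3]/2-.5,z).round(4))
show("pad",blobs(c,(0,120,80),(8,255,255),(165,165,195,195)),.146)
show("padside",[],0)
print("side pad",blobs(d["side"],(0,150,80),(6,255,255),(200,240,240,270)))
show("white",blobs(c,(0,0,140),(180,60,255),(245,120,297,168)),.048)
show("yel",blobs(c,(18,90,60),(38,255,255),(220,125,248,170),5),.048)
show("knob",blobs(c,(0,0,0),(180,255,45),(305,172,335,200)),.104)
im=c["img"][100:220,150:360];cv2.imwrite("pics/crop.png",cv2.resize(im,(798,456),interpolation=cv2.INTER_CUBIC)[:,:,::-1])
E
```

```text
pad [174, 170, 11, 20, 193] [178.7 179.6] [0.5738 0.2023 0.146 ] bboxmid [0.5741 0.2015 0.146 ]
side pad [([211, 247, 23, 14, 238], array([221.6, 253.3]))]
white [279, 126, 13, 34, 293] [284.5 143.9] [ 0.6884 -0.1034  0.048 ] bboxmid [ 0.6927 -0.1051  0.048 ]
white [254, 128, 13, 35, 292] [260.  146.7] [ 0.6817 -0.0289  0.048 ] bboxmid [ 0.687 -0.029  0.048]
yel [229, 130, 15, 36, 135] [234.9 148.4] [0.6785 0.0476 0.048 ] bboxmid [0.6812 0.0442 0.048 ]
yel [240, 147, 2, 6, 9] [240.3 149.7] [0.6741 0.0312 0.048 ] bboxmid [0.6747 0.0306 0.048 ]
knob [305, 172, 11, 2, 17] [309.3 172.4] [ 0.5912 -0.1705  0.104 ] bboxmid [ 0.5909 -0.1725  0.104 ]
knob [313, 176, 12, 16, 101] [319.1 184.4] [ 0.5555 -0.1976  0.104 ] bboxmid [ 0.5582 -0.196   0.104 ]
knob [330, 180, 5, 4, 15] [331.7 181.4] [ 0.5634 -0.2342  0.104 ] bboxmid [ 0.563  -0.2351  0.104 ]
```

View pics/crop.png

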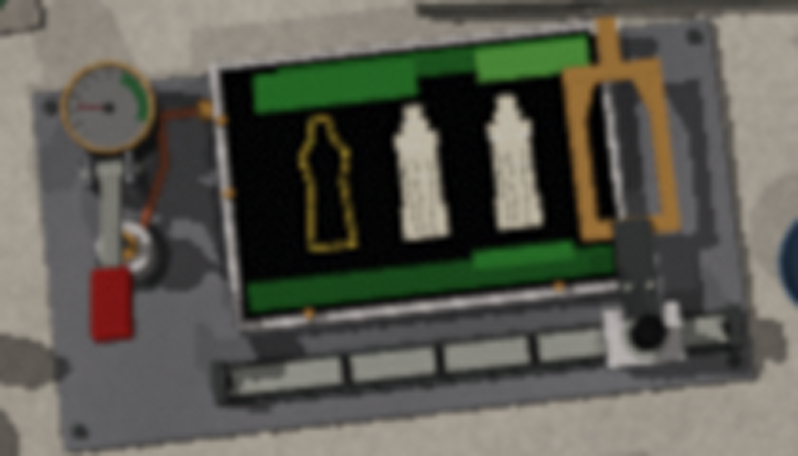

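The crop confirms it: knob top at about full-image (321,186.8), pad centre at (179.5,180.3), and a bed yaw of about 4.8°. The notch line for the outlined figure is the third one.

```bash
cat >> h.py <<'E'
from scipy.spatial.transform import Rotation as Ro
YAW=np.radians(4.8); EX=np.array([np.cos(YAW),np.sin(YAW),0]); EY=np.array([-np.sin(YAW),np.cos(YAW),0])
RB=Ro.from_matrix(np.column_stack([-EX,EY,[0,0,-1]]))   # tool y along bed y, pointing down
def move(s,p,R=RB):
    T=Ro.from_rotvec(s["tcp_rot"]); return (T.inv().apply(np.array(p)-s["tool_pos"])/.5).round(3), np.degrees((T.inv()*R).as_rotvec()/30).round(3)
E
python3 - <<'E'
import pickle;from h import *;from workcell import bot
d=pickle.load(open("c0.pkl","rb"));c=d["top"]
pad=ray(c,179.3,180,.146);kn=ray(c,321,186.6,.104)
fg=ray(c,235.8,147.7,.048);ga=ray(c,150+108*.2632,100+107*.2632,.074)
print(pad,kn,fg,ga)
for n,p in(("pad",pad),("kn",kn),("fig",fg),("gauge",ga)): print(n,p@EX,p@EY)
# side-view check: pixel of pad centre
S=d["side"];X=S["R"]@pad+S["t"];print("pad in side",X[:2]/X[2]*S["fx"]+[S["cx"],S["cy"]])
pad[2]=.175
print(move(bot.read_state(),pad))
E
```

```text
[0.572622   0.20063698 0.146     ] [ 0.54896985 -0.20286052  0.104     ] [0.680572   0.04477296 0.048     ] [0.73946824 0.21486886 0.074     ]
pad 0.5874026065989243 0.15201753925464456
kn 0.5300696007236807 -0.24808567312980162
fig 0.6819316434908 -0.012332859296551257
gauge 0.7548545809903098 0.1522381732974091
pad in side [223.10418578 252.25120604]
(array([-0.938, -0.578,  0.111]), array([-0.004, -0.001, -0.83 ]))
```

Emit:
step_arm(
  series=[
    {"x":-0.3,"y":-0.18,"z":0,"az":-0.3,"grip":1},
    {"x":-0.938,"y":-0.578,"z":0.05,"az":-0.83,"grip":1},
    {"x":-0.938,"y":-0.578,"z":0.05,"az":-0.83,"grip":1},
    {"x":-0.938,"y":-0.578,"z":0.05,"az":-0.83,"grip":1},
    {"x":-0.938,"y":-0.578,"z":0.05,"az":-0.83,"grip":1},
    {"x":-0.938,"y":-0.578,"z":0.05,"az":-0.83,"grip":1},
    {"x":-0.938,"y":-0.578,"z":0.1,"az":-0.83,"grip":1},
    {"x":-0.938,"y":-0.578,"z":0.111,"az":-0.83,"grip":1},
    {"x":-0.938,"y":-0.578,"z":0.111,"az":-0.83,"grip":1},
    {"x":-0.938,"y":-0.578,"z":0.111,"az":-0.83,"grip":1},
    {"x":-0.938,"y":-0.578,"z":0.111,"az":-0.83,"grip":1},
    {"x":-0.938,"y":-0.578,"z":0.111,"az":-0.83,"grip":1},
  ],
)

```text
validation failed for argument at $.se...
```

Run:
```python
from h import *;from workcell import bot,imaging
s=bot.read_state();print(s["time"],s["tool_pos"],s["tool_pos"]@EX,s["tool_pos"]@EY,s["width"],s["wrist_force"],move(s,[.5726,.2006,.175]))
a=imaging.read_camera("wrist")["img"];b=imaging.read_camera("top")["img"][110:200,150:230]
cv2.imwrite("pics/w1.png",np.hstack([cv2.resize(a,(400,300)),cv2.resize(b,(300,300))])[:,:,::-1])
```

```text
0.1 [0.23172248 0.63326855 0.23003771] 0.28390034463808744 0.6116575483079321 1.0028872822869852 [ 0.37363276  0.21678194 -0.31997428] (array([-0.938, -0.578,  0.111]), array([-0.004, -0.001, -0.83 ]))
```

View pics/w1.png

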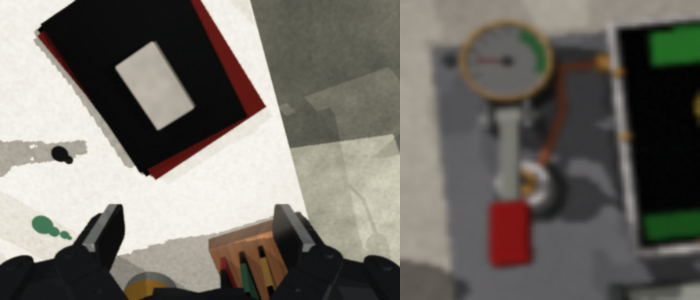

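The move was refused at validation and the arm hasn't moved: the picture still shows the start pose. I'll try one short row with every field filled in.

Emit:
step_arm(
  series=[
    {"x":-0.09,"y":-0.05,"z":0.0,"ax":0.0,"ay":0.0,"az":-0.1,"grip":1.0},
  ],
  force=40,
)

```text
time: 0.3
tool_pos: [0.2618, 0.5989, 0.2307]
tcp_rot: [-0.457, -3.106, -0.003]
wrist_force: [1.3, -0.3, 0.8]
width: 0.856
grip_force: 0.0
```

Emit:
step_arm(
  series=[
    {"x":-0.819,"y":-0.572,"z":0.05,"ax":0.0,"ay":0.0,"az":-0.73,"grip":1.0},
    {"x":-0.819,"y":-0.572,"z":0.05,"ax":0.0,"ay":0.0,"az":-0.73,"grip":1.0},
    {"x":-0.819,"y":-0.572,"z":0.05,"ax":0.0,"ay":0.0,"az":-0.73,"grip":1.0},
    {"x":-0.819,"y":-0.572,"z":0.05,"ax":0.0,"ay":0.0,"az":-0.73,"grip":1.0},
    {"x":-0.819,"y":-0.572,"z":0.05,"ax":0.0,"ay":0.0,"az":-0.73,"grip":1.0},
    {"x":-0.819,"y":-0.572,"z":0.05,"ax":0.0,"ay":0.0,"az":-0.73,"grip":1.0},
    {"x":-0.819,"y":-0.572,"z":0.05,"ax":0.0,"ay":0.0,"az":-0.73,"grip":1.0},
    {"x":-0.819,"y":-0.572,"z":0.05,"ax":0.0,"ay":0.0,"az":-0.73,"grip":1.0},
    {"x":-0.819,"y":-0.572,"z":0.05,"ax":0.0,"ay":0.0,"az":-0.73,"grip":1.0},
    {"x":-0.819,"y":-0.572,"z":0.111,"ax":0.0,"ay":0.0,"az":-0.73,"grip":1.0},
    {"x":-0.819,"y":-0.572,"z":0.111,"ax":0.0,"ay":0.0,"az":-0.73,"grip":1.0},
    {"x":-0.819,"y":-0.572,"z":0.111,"ax":0.0,"ay":0.0,"az":-0.73,"grip":1.0},
  ],
)

```text
time: 1.5
tool_pos: [0.5714, 0.2004, 0.1736]
tcp_rot: [0.126, -3.135, 0.001]
wrist_force: [-0.1, -0.0, 0.8]
width: 0.002
grip_force: 0.0
```

Run:
```python
from h import *;from workcell import bot,imaging
s=bot.read_state();print(s["time"],s["tool_pos"],s["width"],s["wrist_force"],move(s,[.5726,.2006,.175]))
c=imaging.read_camera("wrist")
X=c["R"]@np.array([.5726,.2006,.146])+c["t"];print("pad px",X[:2]/X[2]*c["fx"]+[c["cx"],c["cy"]])
print(blobs(c,(0,120,60),(8,255,255),(0,0,512,384),200))
cv2.imwrite("pics/w2.png",c["img"][:,:,::-1])
```

```text
1.5 [0.57138293 0.20042132 0.17359387] 0.0019289768105266397 [-0.07869104 -0.01493568  0.75289198] (array([-0.002,  0.   , -0.003]), array([-0.001, -0.008, -0.006]))
pad px [253.32323248 239.72513235]
[([225, 197, 60, 62, 3138], array([255. , 224.1])), ([461, 197, 26, 26, 456], array([473.5, 209.7]))]
```

View pics/w2.png

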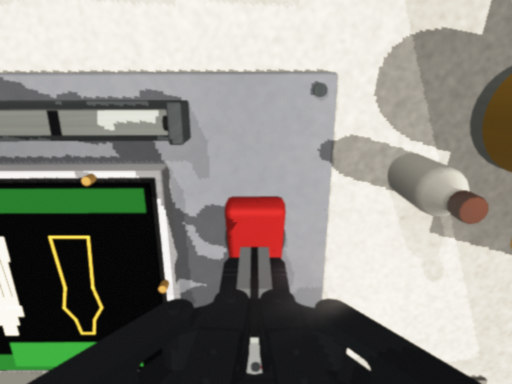

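The fingers are shut and centred over the red pad (pixels 225–285, tips at about 255). I'll press slowly once and read the force.

Emit:
step_arm(
  series=[
    {"x":0.0,"y":0.0,"z":0.05,"ax":0.0,"ay":0.0,"az":0.0,"grip":1.0},
    {"x":0.014,"y":0.0,"z":0.085,"ax":0.0,"ay":0.0,"az":0.0,"grip":1.0},
    {"x":0.024,"y":0.0,"z":0.115,"ax":0.0,"ay":0.0,"az":0.0,"grip":1.0},
    {"x":0.03,"y":0.0,"z":0.147,"ax":0.0,"ay":0.0,"az":0.0,"grip":1.0},
    {"x":0.031,"y":0.0,"z":0.175,"ax":0.0,"ay":0.0,"az":0.0,"grip":1.0},
    {"x":0.031,"y":0.0,"z":0.175,"ax":0.0,"ay":0.0,"az":0.0,"grip":1.0},
    {"x":0.031,"y":0.0,"z":0.175,"ax":0.0,"ay":0.0,"az":0.0,"grip":1.0},
  ],
)

```text
time: 2.25
tool_pos: [0.557, 0.203, 0.0908]
tcp_rot: [-0.135, 3.136, 0.002]
wrist_force: [-1.6, -0.9, 9.1]
width: -0.003
grip_force: 4.5
```

Emit:
step_arm(
  series=[
    {"x":0.0,"y":0.0,"z":0.01,"ax":0.0,"ay":0.0,"az":0.0,"grip":1.0},
    {"x":0.0,"y":0.0,"z":0.016,"ax":0.0,"ay":0.0,"az":0.0,"grip":1.0},
    {"x":0.0,"y":0.0,"z":0.016,"ax":0.0,"ay":0.0,"az":0.0,"grip":1.0},
  ],
)

```text
time: 2.55
tool_pos: [0.5571, 0.2031, 0.0854]
tcp_rot: [-0.135, 3.136, 0.002]
wrist_force: [-8.0, -3.0, 21.3]
width: 0.004
grip_force: 11.2
```

Run:
```python
from h import *;from workcell import bot,imaging
c=imaging.read_camera("top");b=c["img"][110:200,150:230];s=imaging.read_camera("side")["img"][220:310,140:260]
w=imaging.read_camera("wrist")["img"]
cv2.imwrite("pics/p1.png",np.vstack([np.hstack([cv2.resize(b,(267,300)),cv2.resize(s,(400,300))]),np.hstack([cv2.resize(w,(400,300)),np.zeros((300,267,3),np.uint8)])])[:,:,::-1])
```

```text
(no output)
```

View pics/p1.png

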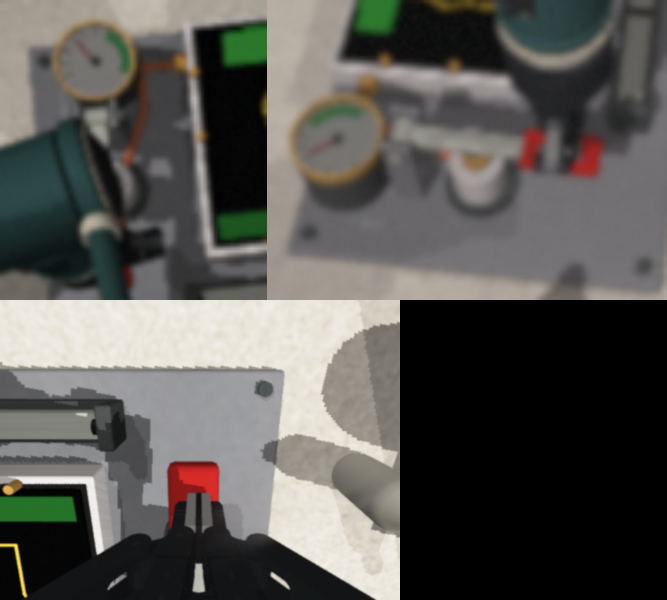

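The force is 21 N with the lever on its stop, and the needle has swung clockwise by about 0.8 rad. Next come full strokes, up first and then down.

Emit:
step_arm(
  series=[
    {"x":0.0,"y":0.0,"z":-0.06,"ax":0.0,"ay":0.0,"az":0.0,"grip":1.0},
    {"x":-0.02,"y":0.0,"z":-0.12,"ax":0.0,"ay":0.0,"az":0.0,"grip":1.0},
    {"x":-0.031,"y":0.0,"z":-0.18,"ax":0.0,"ay":0.0,"az":0.0,"grip":1.0},
    {"x":-0.031,"y":0.0,"z":-0.18,"ax":0.0,"ay":0.0,"az":0.0,"grip":1.0},
    {"x":-0.031,"y":0.0,"z":-0.18,"ax":0.0,"ay":0.0,"az":0.0,"grip":1.0},
    {"x":-0.025,"y":0.0,"z":-0.12,"ax":0.0,"ay":0.0,"az":0.0,"grip":1.0},
    {"x":-0.01,"y":0.0,"z":-0.08,"ax":0.0,"ay":0.0,"az":0.0,"grip":1.0},
    {"x":0.0,"y":0.0,"z":-0.04,"ax":0.0,"ay":0.0,"az":0.0,"grip":1.0},
    {"x":0.0,"y":0.0,"z":-0.01,"ax":0.0,"ay":0.0,"az":0.0,"grip":1.0},
    {"x":0.0,"y":0.0,"z":0.0,"ax":0.0,"ay":0.0,"az":0.0,"grip":1.0},
    {"x":0.0,"y":0.0,"z":0.0,"ax":0.0,"ay":0.0,"az":0.0,"grip":1.0},
    {"x":0.0,"y":0.0,"z":0.0,"ax":0.0,"ay":0.0,"az":0.0,"grip":1.0},
  ],
)

```text
time: 3.9
tool_pos: [0.5573, 0.2024, 0.0853]
tcp_rot: [-0.133, 3.136, 0.002]
wrist_force: [-8.3, -2.6, 30.8]
width: 0.002
grip_force: 15.5
```

Emit:
step_arm(
  series=[
    {"x":0.0,"y":0.0,"z":-0.06,"ax":0.0,"ay":0.0,"az":0.0,"grip":1.0},
    {"x":-0.02,"y":0.0,"z":-0.12,"ax":0.0,"ay":0.0,"az":0.0,"grip":1.0},
    {"x":-0.031,"y":0.0,"z":-0.18,"ax":0.0,"ay":0.0,"az":0.0,"grip":1.0},
    {"x":-0.031,"y":0.0,"z":-0.18,"ax":0.0,"ay":0.0,"az":0.0,"grip":1.0},
    {"x":-0.031,"y":0.0,"z":-0.18,"ax":0.0,"ay":0.0,"az":0.0,"grip":1.0},
    {"x":-0.025,"y":0.0,"z":-0.12,"ax":0.0,"ay":0.0,"az":0.0,"grip":1.0},
    {"x":-0.01,"y":0.0,"z":-0.08,"ax":0.0,"ay":0.0,"az":0.0,"grip":1.0},
    {"x":0.0,"y":0.0,"z":-0.04,"ax":0.0,"ay":0.0,"az":0.0,"grip":1.0},
    {"x":0.0,"y":0.0,"z":-0.01,"ax":0.0,"ay":0.0,"az":0.0,"grip":1.0},
    {"x":0.0,"y":0.0,"z":0.0,"ax":0.0,"ay":0.0,"az":0.0,"grip":1.0},
    {"x":0.0,"y":0.0,"z":0.0,"ax":0.0,"ay":0.0,"az":0.0,"grip":1.0},
    {"x":0.0,"y":0.0,"z":0.0,"ax":0.0,"ay":0.0,"az":0.0,"grip":1.0},
  ],
)

```text
time: 5.1
tool_pos: [0.5568, 0.2017, 0.0852]
tcp_rot: [-0.132, 3.138, 0.001]
wrist_force: [-11.1, -2.7, 36.4]
width: 0.001
grip_force: 18.6
```

Run:
```python
from h import *;from workcell import bot,imaging
b=imaging.read_camera("top")["img"][105:145,155:205];s=imaging.read_camera("side")["img"][220:310,140:260]
cv2.imwrite("pics/p2.png",np.hstack([cv2.resize(b,(375,300)),cv2.resize(s,(400,300))])[:,:,::-1])
```

```text
(no output)
```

View pics/p2.png

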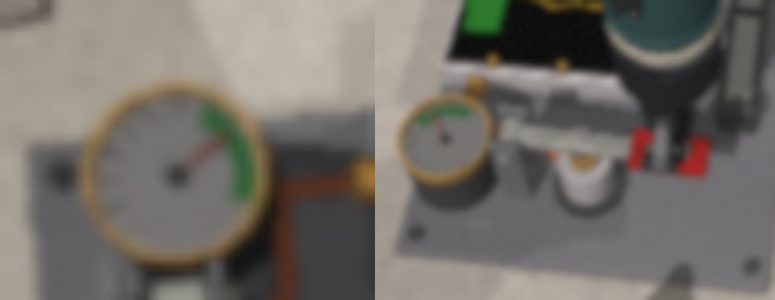

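The needle is in the green after three strokes. I'll do one more, slightly lighter, for margin, then let the lever up and rise clear.

Emit:
step_arm(
  series=[
    {"x":0.0,"y":0.0,"z":-0.06,"ax":0.0,"ay":0.0,"az":0.0,"grip":1.0},
    {"x":-0.02,"y":0.0,"z":-0.12,"ax":0.0,"ay":0.0,"az":0.0,"grip":1.0},
    {"x":-0.031,"y":0.0,"z":-0.18,"ax":0.0,"ay":0.0,"az":0.0,"grip":1.0},
    {"x":-0.031,"y":0.0,"z":-0.18,"ax":0.0,"ay":0.0,"az":0.0,"grip":1.0},
    {"x":-0.031,"y":0.0,"z":-0.18,"ax":0.0,"ay":0.0,"az":0.0,"grip":1.0},
    {"x":-0.025,"y":0.0,"z":-0.12,"ax":0.0,"ay":0.0,"az":0.0,"grip":1.0},
    {"x":-0.01,"y":0.0,"z":-0.08,"ax":0.0,"ay":0.0,"az":0.0,"grip":1.0},
    {"x":0.0,"y":0.0,"z":-0.04,"ax":0.0,"ay":0.0,"az":0.0,"grip":1.0},
    {"x":0.0,"y":0.0,"z":-0.015,"ax":0.0,"ay":0.0,"az":0.0,"grip":1.0},
    {"x":0.0,"y":0.0,"z":-0.006,"ax":0.0,"ay":0.0,"az":0.0,"grip":1.0},
    {"x":0.0,"y":0.0,"z":-0.005,"ax":0.0,"ay":0.0,"az":0.0,"grip":1.0},
    {"x":0.0,"y":0.0,"z":-0.005,"ax":0.0,"ay":0.0,"az":0.0,"grip":1.0},
  ],
)

```text
time: 6.4
tool_pos: [0.5562, 0.2012, 0.0853]
tcp_rot: [0.132, -3.139, 0.0]
wrist_force: [-6.7, -2.6, 27.6]
width: -0.001
grip_force: 13.9
```

Emit:
step_arm(
  series=[
    {"x":0.0,"y":0.0,"z":-0.05,"ax":0.0,"ay":0.0,"az":0.0,"grip":1.0},
    {"x":-0.02,"y":0.0,"z":-0.12,"ax":0.0,"ay":0.0,"az":0.0,"grip":1.0},
    {"x":-0.031,"y":0.0,"z":-0.2,"ax":0.0,"ay":0.0,"az":0.0,"grip":1.0},
    {"x":-0.031,"y":0.0,"z":-0.22,"ax":0.0,"ay":0.0,"az":0.0,"grip":1.0},
    {"x":-0.031,"y":0.0,"z":-0.22,"ax":0.0,"ay":0.0,"az":0.0,"grip":1.0},
    {"x":-0.031,"y":0.0,"z":-0.22,"ax":0.0,"ay":0.0,"az":0.0,"grip":1.0},
    {"x":-0.031,"y":0.0,"z":-0.22,"ax":0.0,"ay":0.0,"az":0.0,"grip":1.0},
  ],
)

```text
time: 7.1
tool_pos: [0.5695, 0.2017, 0.189]
tcp_rot: [0.132, -3.133, 0.003]
wrist_force: [-0.9, -1.2, -0.1]
width: 0.002
grip_force: 0.0
```

Run:
```python
from h import *;from workcell import bot,imaging
import pickle
t=imaging.read_camera("top");b=t["img"][105:145,155:205];s=imaging.read_camera("side")["img"][220:310,140:260]
cv2.imwrite("pics/p3.png",np.hstack([cv2.resize(b,(375,300)),cv2.resize(s,(400,300))])[:,:,::-1])
st=bot.read_state();print(st["tool_pos"],move(st,[.549,-.2029,.18]))
```

```text
[0.57020925 0.20185397 0.18992238] (array([ 0.11 , -0.803,  0.021]), array([-0.002, -0.009,  0.   ]))
```

View pics/p3.png

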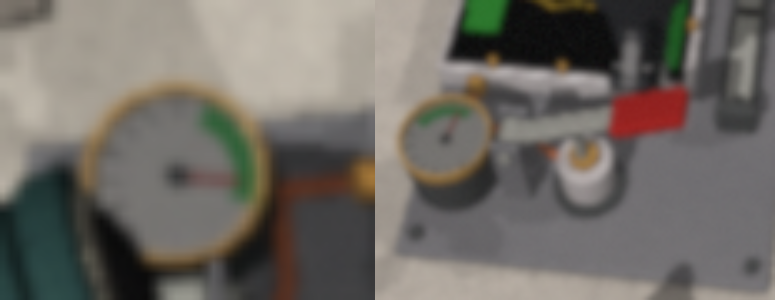

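The needle is in the green at about 4 rad and the lever is up. On to the knob.

Emit:
step_arm(
  series=[
    {"x":0.11,"y":-0.803,"z":0.02,"ax":0.0,"ay":0.0,"az":0.0,"grip":1.0},
    {"x":0.11,"y":-0.803,"z":0.02,"ax":0.0,"ay":0.0,"az":0.0,"grip":1.0},
    {"x":0.11,"y":-0.803,"z":0.02,"ax":0.0,"ay":0.0,"az":0.0,"grip":-1.0},
    {"x":0.11,"y":-0.803,"z":0.02,"ax":0.0,"ay":0.0,"az":0.0,"grip":-1.0},
    {"x":0.11,"y":-0.803,"z":0.02,"ax":0.0,"ay":0.0,"az":0.0,"grip":-1.0},
    {"x":0.11,"y":-0.803,"z":0.02,"ax":0.0,"ay":0.0,"az":0.0,"grip":-1.0},
    {"x":0.11,"y":-0.803,"z":0.02,"ax":0.0,"ay":0.0,"az":0.0,"grip":-1.0},
    {"x":0.11,"y":-0.803,"z":0.02,"ax":0.0,"ay":0.0,"az":0.0,"grip":-1.0},
    {"x":0.11,"y":-0.803,"z":0.02,"ax":0.0,"ay":0.0,"az":0.0,"grip":-1.0},
    {"x":0.11,"y":-0.803,"z":0.02,"ax":0.0,"ay":0.0,"az":0.0,"grip":-1.0},
    {"x":0.11,"y":-0.803,"z":0.02,"ax":0.0,"ay":0.0,"az":0.0,"grip":-1.0},
  ],
)

```text
time: 8.3
tool_pos: [0.5503, -0.2014, 0.1819]
tcp_rot: [0.131, -3.138, -0.002]
wrist_force: [0.4, 0.6, -0.1]
width: 1.001
grip_force: 0.0
```

Run:
```python
from h import *;from workcell import bot,imaging
st=bot.read_state();print(st["tool_pos"],st["width"],move(st,[.549,-.2029,.064]))
c=imaging.read_camera("wrist")
for p in ([.549,-.2029,.104],[.549,-.2029,.056]):
    X=c["R"]@np.array(p)+c["t"];u=X[:2]/X[2]*c["fx"]+[c["cx"],c["cy"]];print(u)
cv2.imwrite("pics/k1.png",c["img"][:,:,::-1])
```

```text
[ 0.55031806 -0.20141695  0.18190271] 1.0007524965571775 (array([ 0.003, -0.003,  0.236]), array([ 0.003, -0.002, -0.   ]))
[251.24147498 204.88948385]
[251.63991369 185.54056862]
```

View pics/k1.png

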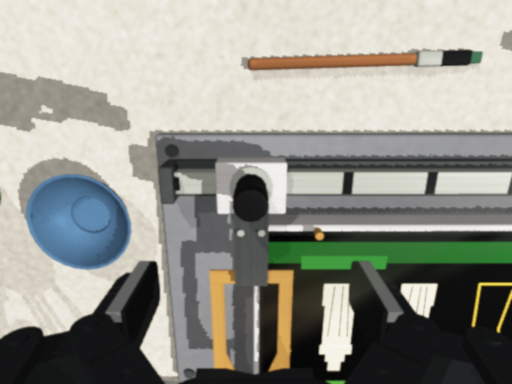

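The wrist view shows the knob top at about (249,203), against a prediction of (251,205). That is aligned to about 1 mm, so I'll descend and grip.

Emit:
step_arm(
  series=[
    {"x":0.002,"y":-0.004,"z":0.09,"ax":0.0,"ay":0.0,"az":0.0,"grip":-1.0},
    {"x":0.002,"y":-0.004,"z":0.17,"ax":0.0,"ay":0.0,"az":0.0,"grip":-1.0},
    {"x":0.002,"y":-0.004,"z":0.228,"ax":0.0,"ay":0.0,"az":0.0,"grip":-1.0},
    {"x":0.002,"y":-0.004,"z":0.228,"ax":0.0,"ay":0.0,"az":0.0,"grip":-1.0},
    {"x":0.002,"y":-0.004,"z":0.228,"ax":0.0,"ay":0.0,"az":0.0,"grip":1.0},
    {"x":0.002,"y":-0.004,"z":0.228,"ax":0.0,"ay":0.0,"az":0.0,"grip":1.0},
    {"x":0.002,"y":-0.004,"z":0.228,"ax":0.0,"ay":0.0,"az":0.0,"grip":1.0},
    {"x":0.002,"y":-0.004,"z":0.228,"ax":0.0,"ay":0.0,"az":0.0,"grip":1.0},
    {"x":0.002,"y":-0.004,"z":0.228,"ax":0.0,"ay":0.0,"az":0.0,"grip":1.0},
    {"x":0.002,"y":-0.004,"z":0.228,"ax":0.0,"ay":0.0,"az":0.0,"grip":1.0},
    {"x":0.002,"y":-0.004,"z":0.228,"ax":0.0,"ay":0.0,"az":0.0,"grip":1.0},
  ],
  force=40,
)

```text
time: 9.45
tool_pos: [0.5513, -0.2049, 0.0708]
tcp_rot: [-0.131, 3.136, -0.002]
wrist_force: [-0.7, 2.1, 6.6]
width: 0.292
grip_force: 39.5
```

Run:
```python
from h import *;from workcell import bot
s=bot.read_state();print(s["tool_pos"],s["wrist_force"],s["width"],s["grip_force"],s["tool_pos"]@EX,s["tool_pos"]@EY)
T=Ro.from_rotvec(s["tcp_rot"]);print("EX,EY in tool",T.inv().apply(EX).round(3),T.inv().apply(EY).round(3))
```

```text
[ 0.55127977 -0.20494685  0.07084321] [-0.74033626  2.06992926  6.57353066] 0.29178876584582625 39.51222538948059 0.53219683957967 -0.2503579732856053
EX,EY in tool [-1.     0.     0.003] [ 0.     1.    -0.001]
```

Emit:
step_arm(
  series=[
    {"x":0.0,"y":0.04,"z":-0.002,"ax":0.0,"ay":0.0,"az":0.0,"grip":1.0},
    {"x":0.0,"y":0.08,"z":-0.002,"ax":0.0,"ay":0.0,"az":0.0,"grip":1.0},
    {"x":0.0,"y":0.12,"z":-0.002,"ax":0.0,"ay":0.0,"az":0.0,"grip":1.0},
    {"x":0.0,"y":0.12,"z":-0.002,"ax":0.0,"ay":0.0,"az":0.0,"grip":1.0},
    {"x":0.0,"y":0.12,"z":-0.002,"ax":0.0,"ay":0.0,"az":0.0,"grip":1.0},
  ],
)

```text
time: 9.95
tool_pos: [0.5461, -0.1445, 0.0709]
tcp_rot: [-0.132, 3.136, -0.0]
wrist_force: [2.3, 3.0, 2.9]
width: 0.29
grip_force: 41.7
```

Run:
```python
from h import *;from workcell import bot
s=bot.read_state();print(s["tool_pos"],s["wrist_force"],s["torque"],s["width"],s["grip_force"],s["tool_pos"]@EX,s["tool_pos"]@EY)
```

```text
[ 0.54614327 -0.14452522  0.07088422] [2.3064555  3.03646593 2.86362537] [ 0.37442368 -0.31070457  0.0524042 ] 0.29031817431854473 41.687597036361694 0.5321343116771977 -0.18971843990197895
```

Emit:
step_arm(
  series=[
    {"x":0.0,"y":0.04,"z":0.0,"ax":0.0,"ay":0.0,"az":0.0,"grip":1.0},
    {"x":0.0,"y":0.08,"z":0.0,"ax":0.0,"ay":0.0,"az":0.0,"grip":1.0},
    {"x":0.0,"y":0.12,"z":0.0,"ax":0.0,"ay":0.0,"az":0.0,"grip":1.0},
    {"x":0.0,"y":0.16,"z":0.0,"ax":0.0,"ay":0.0,"az":0.0,"grip":1.0},
    {"x":0.0,"y":0.2,"z":0.0,"ax":0.0,"ay":0.0,"az":0.0,"grip":1.0},
    {"x":0.0,"y":0.24,"z":0.0,"ax":0.0,"ay":0.0,"az":0.0,"grip":1.0},
    {"x":0.0,"y":0.28,"z":0.0,"ax":0.0,"ay":0.0,"az":0.0,"grip":1.0},
    {"x":0.0,"y":0.28,"z":0.0,"ax":0.0,"ay":0.0,"az":0.0,"grip":1.0},
    {"x":0.0,"y":0.28,"z":0.0,"ax":0.0,"ay":0.0,"az":0.0,"grip":1.0},
    {"x":0.0,"y":0.28,"z":0.0,"ax":0.0,"ay":0.0,"az":0.0,"grip":1.0},
  ],
)

```text
time: 10.95
tool_pos: [0.5345, -0.0059, 0.0709]
tcp_rot: [-0.131, 3.137, -0.0]
wrist_force: [1.1, 2.7, 4.9]
width: 0.297
grip_force: 44.1
```

Run:
```python
from h import *;from workcell import bot,imaging
s=bot.read_state();print(s["tool_pos"],s["wrist_force"],s["width"],s["tool_pos"]@EX,s["tool_pos"]@EY)
c=imaging.read_camera("top");cv2.imwrite("pics/s1.png",cv2.resize(c["img"][100:210,200:350],(750,550),interpolation=cv2.INTER_CUBIC)[:,:,::-1])
```

```text
[ 0.5344772  -0.00585214  0.0708638 ] [1.06842538 2.71596032 4.89613417] 0.29726165406792254 0.5321130231125799 -0.05055551764630828
```

View pics/s1.png

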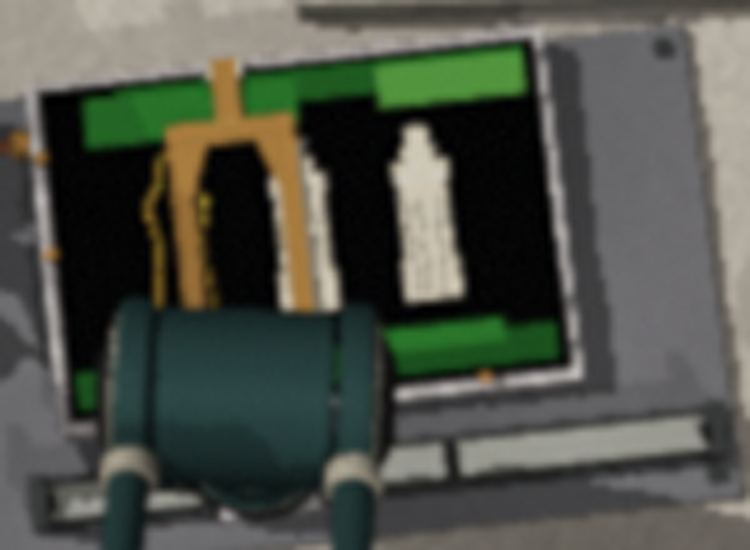

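The stencil is past the second notch, about 38 mm short of the outline. I'll approach it and feel for the click.

Emit:
step_arm(
  series=[
    {"x":0.0,"y":0.03,"z":0.0,"ax":0.0,"ay":0.0,"az":0.0,"grip":1.0},
    {"x":0.0,"y":0.055,"z":0.0,"ax":0.0,"ay":0.0,"az":0.0,"grip":1.0},
    {"x":0.0,"y":0.066,"z":0.0,"ax":0.0,"ay":0.0,"az":0.0,"grip":1.0},
    {"x":0.0,"y":0.066,"z":0.0,"ax":0.0,"ay":0.0,"az":0.0,"grip":1.0},
    {"x":0.0,"y":0.066,"z":0.0,"ax":0.0,"ay":0.0,"az":0.0,"grip":1.0},
  ],
)

```text
time: 11.5
tool_pos: [0.5316, 0.0289, 0.0709]
tcp_rot: [-0.129, 3.137, 0.005]
wrist_force: [-0.6, 11.7, 6.0]
width: 0.292
grip_force: 44.4
```

Emit:
step_arm(
  series=[
    {"x":0.0,"y":0.004,"z":0.0,"ax":0.0,"ay":0.0,"az":0.0,"grip":1.0},
    {"x":0.0,"y":0.004,"z":0.0,"ax":0.0,"ay":0.0,"az":0.0,"grip":1.0},
    {"x":0.0,"y":0.004,"z":0.0,"ax":0.0,"ay":0.0,"az":0.0,"grip":1.0},
  ],
)

```text
time: 11.8
tool_pos: [0.5315, 0.03, 0.0709]
tcp_rot: [-0.13, 3.137, 0.003]
wrist_force: [0.1, 6.5, 6.0]
width: 0.29
grip_force: 44.2
```

Emit:
step_arm(
  series=[
    {"x":0.0,"y":0.004,"z":0.0,"ax":0.0,"ay":0.0,"az":0.0,"grip":1.0},
    {"x":0.0,"y":0.004,"z":0.0,"ax":0.0,"ay":0.0,"az":0.0,"grip":1.0},
    {"x":0.0,"y":0.004,"z":0.0,"ax":0.0,"ay":0.0,"az":0.0,"grip":1.0},
  ],
)

```text
time: 12.1
tool_pos: [0.5313, 0.0315, 0.0709]
tcp_rot: [-0.131, 3.137, 0.002]
wrist_force: [0.2, 3.9, 6.0]
width: 0.291
grip_force: 44.2
```

Emit:
step_arm(
  series=[
    {"x":0.0,"y":0.003,"z":0.0,"ax":0.0,"ay":0.0,"az":0.0,"grip":1.0},
    {"x":0.0,"y":0.003,"z":0.0,"ax":0.0,"ay":0.0,"az":0.0,"grip":1.0},
    {"x":0.0,"y":0.003,"z":0.0,"ax":0.0,"ay":0.0,"az":0.0,"grip":1.0},
  ],
)

```text
time: 12.4
tool_pos: [0.5313, 0.0319, 0.0709]
tcp_rot: [-0.131, 3.137, -0.001]
wrist_force: [0.5, 0.4, 6.2]
width: 0.291
grip_force: 44.2
```

Run:
```python
from h import *;from workcell import bot,imaging
s=bot.read_state();print(s["tool_pos"],s["wrist_force"],s["tool_pos"]@EY, "dy from grasp",s["tool_pos"]@EY+.25036)
c=imaging.read_camera("top");cv2.imwrite("pics/s2.png",cv2.resize(c["img"][110:180,190:290],(800,560),interpolation=cv2.INTER_CUBIC)[:,:,::-1])
```

```text
[0.53128373 0.03191334 0.07085124] [0.45277817 0.44731586 6.22903625] -0.012655261523644552 dy from grasp 0.23770473847635548
```

View pics/s2.png

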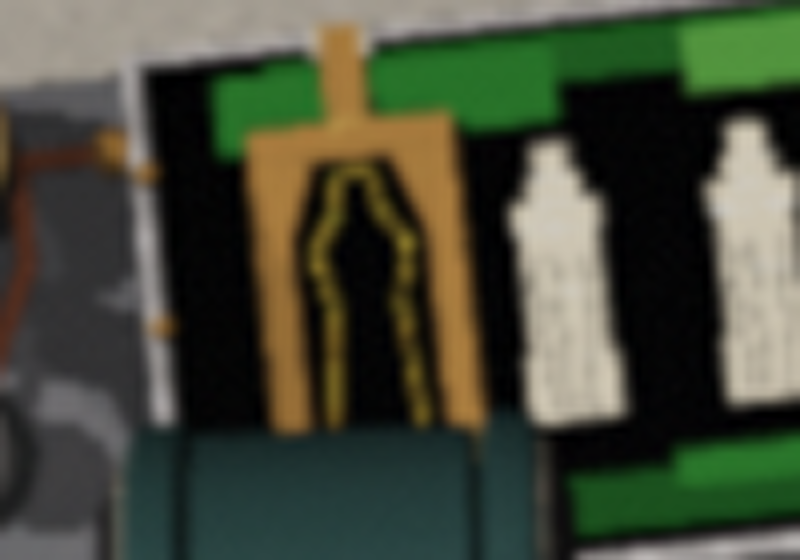

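The window is centred on the yellow outline and the rail force has dropped to about 0, so the ball is seated. I'll hold briefly and hand in.

Emit:
step_arm(
  series=[
    {"x":0.0,"y":0.0,"z":0.0,"ax":0.0,"ay":0.0,"az":0.0,"grip":1.0},
    {"x":0.0,"y":0.0,"z":0.0,"ax":0.0,"ay":0.0,"az":0.0,"grip":1.0},
    {"x":0.0,"y":0.0,"z":0.0,"ax":0.0,"ay":0.0,"az":0.0,"grip":1.0},
    {"x":0.0,"y":0.0,"z":0.0,"ax":0.0,"ay":0.0,"az":0.0,"grip":1.0},
  ],
)

```text
time: 12.85
tool_pos: [0.5313, 0.0319, 0.0709]
tcp_rot: [-0.131, 3.137, -0.001]
wrist_force: [-0.1, 0.3, 6.1]
width: 0.293
grip_force: 44.2
```

```bash
python3 -c "
from workcell import bot
s=bot.read_state();print(s['tool_pos'],s['wrist_force'],s['grip_force'])
print(bot.finish_job())"
```

```text
[0.53130819 0.03188102 0.07086799] [-0.11910514  0.26072299  6.13241146] 44.16861891746521
the job is handed in; nothing more can be done
None
```

I handed the job in at 12.9 s, with no verdict shown: the needle was in the green and the lever up when last seen (7 s), and the arm is holding the slide's knob with about 44 N in the third notch, with the stencil window centred on the yellow-outlined figure.

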